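# Turn the plaster vibrator up three clicks

## Task

An impression is waiting on the plaster vibrator, the grey unit with the square ribbed rubber plate. Turn the vibrator's own click-stop bar knob up exactly three clicks from where it stands now (clockwise seen from above) and let go of it. Leave the impression lying on the plate, and do not turn the same knob on the wax heater, the unit with the round metal lid.

Things in the scene. Friction and masses are not known exactly. Their poses are not given: they have to be found in the camera images.
- vibrator: Plaster vibrator, fixed: grey housing 200 (x) x 140 (y) mm, 55 mm high, with a black square ribbed rubber plate, 106 x 112 mm, top 10 mm above the housing, centred at x = +42 mm. Its click-stop bar knob turns about the upright axis at x = -58 mm, y = 0. Origin: centre of the underside, on the worktop; z up. Eight dots round the knob, growing clockwise, mark its stops.
- vibrator_knob_pointer (a point): Pointer end (white line) of the knob's bar: on its top, 20 mm from the axis, 87 mm above the worktop. x: outward along the bar; z up. Knob: black disc 44 mm across, top 7 mm above the housing; on it a bar 42 long, 12 wide, 25 mm high, gripped across its width. Stops every 25 degrees draw it in (0.1 N m to pass). Starts on one of the lowest three; 3 clicks up = 75 degrees clockwise from above.
- wax_heater_knob_pointer (a point): Pointer end of the same kind of knob on the wax heater, a bystander: a grey housing of the same size with a round metal lid behind its knob. To be left alone. The two units may stand either way round, left and right.
- impression: Pale lavender dental impression, a horseshoe 77 x 84 mm and 32 mm high, loose on the vibrator's rubber plate; its origin is the centre of its underside. To be left lying there.

How it is judged:
By the outcome, as a careful person would: the job done as asked, in the order asked, and still so for the second after the job is handed in, with the robot touching nothing.
It also fails if it takes over 38 s, if anything falls off the work surface, if the arm or the gripper's body presses on something with over 40 N, if the wrist force passes 120 N, or if a joint passes its speed limit or range.

## Robot

A 6-joint arm with a two-finger parallel gripper is mounted at the origin on a cart in front of the work surface, level with it; the furniture and walls round the work are solid. World frame = base frame: x ahead of the robot, y to its left, z up, the work surface at z = 0. Lengths are in m, angles in rad, forces in N, time in s.
With the tool pointing down it reaches from about 0.35 to 0.875 m from the base axis. Payload 4.2 kg.
Tool frame: the origin (TCP) lies at the centre of the arm's flange, where the gripper is bolted on; the fingertips stand 173 mm ahead of it and the grasp point (between the pads) lies 155 mm ahead of it (r.tip_extent is the distance from the TCP to the fingertips, in m); z points along the fingers, y is the line along which they close (so a half turn about z gives the same grasp; the last joint's range is limited). The gripper opens to 85 mm and grips with 20 to 120 N. Pads are 22 mm wide; open, the fingers measure 114 mm over their backs; the gripper's body (76 mm by 85 mm) begins 54 mm behind the grasp point. The pads swing forward as they close: fully open they stand 13 mm farther back than shut.
Start: joints at [1.463, 0.385, 0.008, 0, -1.194, -0.259], TCP at [0.224, 0.583, 0.405] pointing down, gripper open.
Joint ranges: [-3.14, 3.14], [-1.21, 2.06], [-1.07, 1.41], [-3.16, 2.05], [-2.99, -0.16], [-3.1, 3.1]. Speed limits (rad/s): [2.79, 2.79, 3.14, 3.14, 3.14, 3.14].

## Interface

Orientations are given as a unit quaternion [w, x, y, z].
In Python, from workcell import r gives the robot as it stands. The module is installed in compiled form; this text tells all that it offers.
- The arm moves only by the tool move_arm, never from a script. Its argument "moves" is a list of rows, each a list of 3 entries, a list of its own where there are three numbers: the shift along the tool's x, y, z in cm, then the turn, a rotation vector about the tool's x, y, z in degrees, then the opening, from 0 (shut) to 1 (fully open). A call has 1 to 8 rows; each row is the pose to reach, as a shift and turn from the pose commanded when the call began, along the tool's axes at that moment; what a row does not reach only later rows make up. A row lasts 1/8 s, in which the tool goes at most 62.5 mm and 10.7 degrees, less where a joint would pass 70% of its speed; a pose out of reach is approached as far as the arm can. A call with a gripper value outside its range is refused whole. The fingers move at their own pace and stop on an object; "force" is the grip in N (left out, the last holds). Time passes only in rows, so rows that repeat a pose let the fingers close. It gives the time, the measured TCP pose, the force, the opening and the grip force at its end, in the units of the state.
- r.get_state(): the state, without advancing time (a new reading comes with each control period).
- r.snapshot(name): name is "side" or "top"; returns a dict with "frame" (420x560x3 uint8, blue, green, red), "intrinsics" (3x3 intrinsics, pixels), "view" (4x4, takes a point from world to camera coordinates). Camera axes: x right, y up, looking along -z (the intrinsics and any distortion apply to the point x, -y, -z); pixel columns grow to the right and rows downward; lengths in m; the calibration is good to about 2 mm. A picture is of the moment at which its call begins. There is no depth.
- r.finish_job(): hands the job in; it is judged then, once.
The state is a dict: "time_s": time; "qpos": joint angles; "joint_velocities": joint speeds; "joint_torque": joint torques, N m; "tool_pos": TCP position; "ee_rot": TCP orientation; "force": force on the tool from outside, world axes, zero at the start; "torque": the same for the moment, N m; "opening": opening from 0.0 (shut) to 1.0 (fully open); "grasp_force": force on a finger pad.
Only numpy, scipy, OpenCV 4.12 (cv2) and the standard library are available. Lean on these libraries where they do the work, as an engineer would, in place of code of your own. Each camera call takes 0.05 s, during which the arm holds its last target. There are 200 camera calls.

## Working session

There is one attempt and no reset: what is moved stays moved. The work goes in short steps, Python scripts to look and compute and a tool call to move; the robot and the scene stay as the last step left them, time stands still between calls to the robot, and variables do not carry over. Pictures are saved under pics/ and viewed, at most 10 in all, crops included, and the job is handed in when it is done.

Besides the shell and the picture viewer there is one more tool, called in YAML: its name, and indented under it one key for each argument. move_arm: Moves the arm, as the interface text tells. Its arguments: {"type":"object","properties":{"moves":{"type":"array","items":{"type":"array"}},"force":{"type":"number"}},"required":["moves"]}

```bash
mkdir -p pics; cat > h.py <<'E'
import numpy as np, cv2
from workcell import r
from scipy.spatial.transform import Rotation as R
def ray(s,u,v):
    K=np.array(s["intrinsics"]);V=np.array(s["view"])
    d=np.linalg.inv(K)@[u,v,1]; d=np.array([d[0],-d[1],-d[2]])
    Rm=V[:3,:3]; return -Rm.T@V[:3,3], Rm.T@d
def onplane(s,u,v,z):
    o,d=ray(s,u,v); return o+d*(z-o[2])/d[2]
def proj(s,p):
    K=np.array(s["intrinsics"]);V=np.array(s["view"])
    c=V[:3,:3]@p+V[:3,3]; q=K@[c[0],-c[1],-c[2]]; return q[:2]/q[2]
E
python3 - <<'E'
from h import *
for n in("top","side"):
    s=r.snapshot(n); cv2.imwrite(f"pics/{n}0.png",s["frame"]); print([k for k in s]); print(ray(s,280,210))
print(r.get_state())
E
```

```text
['frame', 'intrinsics', 'view']
(array([0.47823041, 0.02005166, 1.04505587]), array([ 0.11635762,  0.00279131, -0.99331132]))
['frame', 'intrinsics', 'view']
(array([-0.16637915, -0.30567985,  0.77464857]), array([ 0.70953494,  0.28662095, -0.64390569]))
{'time_s': 0.1, 'qpos': array([ 1.46260804e+00,  3.85488670e-01,  6.78649802e-03, -4.19138849e-04,
       -1.19399425e+00, -2.58606755e-01]), 'joint_velocities': array([-0.00102282, -0.00283018,  0.00410895,  0.00179129, -0.00167224,
       -0.00184242]), 'joint_torque': array([-4.16761432e-04, -3.93318057e+01,  1.88929743e+01,  4.19799149e+00,
       -2.57112435e-03,  6.12462571e-06]), 'tool_pos': array([0.22404252, 0.58328041, 0.40373695]), 'ee_rot': array([ 9.61997786e-04,  9.83215197e-01, -1.82447077e-01, -1.22858334e-04]), 'force': array([ 0.18379612, -0.02565113, -0.0146241 ]), 'torque': array([-0.0025161 , -0.00460333,  0.00357305]), 'grasp_force': 0.0, 'opening': 0.9948040013367104}
```

View pics/top0.png

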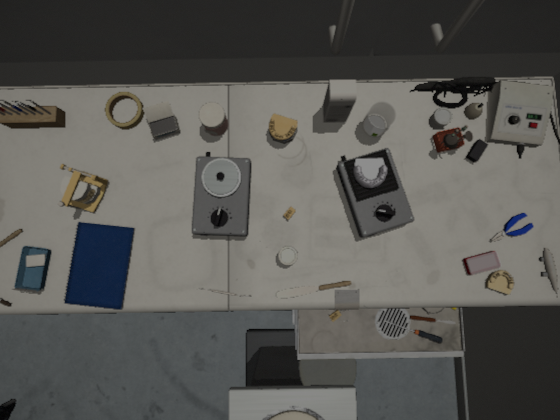

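View pics/side0.png

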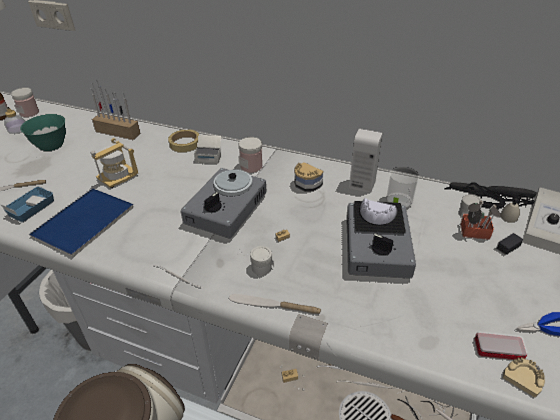

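The top view shows the vibrator on the right: plate and impression near (371,175), knob near (385,212). The wax heater is on the left, with its knob at (219,217). I'll zoom in on the vibrator knob.

```bash
python3 - <<'E'
from h import *
s=r.snapshot("top"); f=s["frame"]
c=cv2.resize(f[140:245,330:420],None,fx=5.7,fy=5.7,interpolation=cv2.INTER_CUBIC)
t=r.snapshot("side")
d=cv2.resize(t["frame"][225:265,355:415],None,fx=4.5,fy=4.5,interpolation=cv2.INTER_CUBIC)
c=np.clip(c*1.5,0,255).astype(np.uint8); d=np.clip(d*1.5,0,255).astype(np.uint8)
o=np.zeros((600,800,3),np.uint8); o[:c.shape[0],:c.shape[1]]=c; o[:d.shape[0],520:520+d.shape[1]]=d
cv2.imwrite("pics/z.png",o)
# housing outline: neutral mid-grey
g=f[140:245,330:420]
for u,v in((385,212),): print(onplane(s,u,v,.087),onplane(s,u,v,.062))
print(proj(s,np.array([.3,-.2,.087])),proj(s,np.array([.31,-.2,.087])))
E
```

```text
[ 0.58088513 -0.23237116  0.087     ] [ 0.58356385 -0.23895801  0.062     ]
[377.45078035 331.63564431] [377.23741666 327.22253948]
```

View pics/z.png

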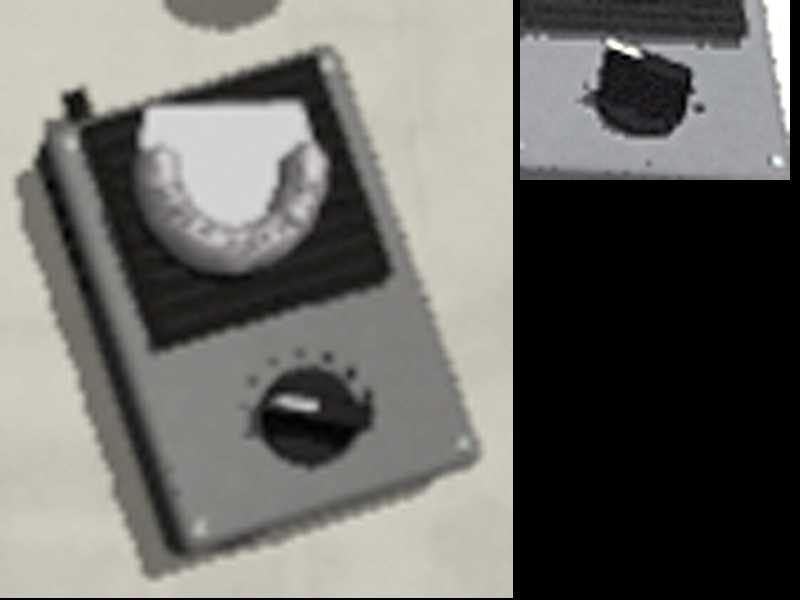

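The zoom shows the four housing screws at about (70,143), (328,62), (464,443) and (200,527). The knob disc is centred near (310,415). The bar's white line points left and slightly up, from (318,407) to (278,398).

```bash
python3 - <<'E'
from h import *
s=r.snapshot("top"); t=r.snapshot("side")
W=lambda x,y,z:onplane(s,(x+.5)/5.7-.5+330,(y+.5)/5.7-.5+140,z)
q=[W(x,y,.055) for x,y in((70,143),(328,62),(464,443),(200,527))]
for a in q: print(a.round(4))
print("sides",[np.linalg.norm(q[i]-q[i-3]).round(4) for i in range(4)])
C=sum(q)/4; X=(q[0]+q[1]-q[2]-q[3]); X/=np.linalg.norm(X)
A=C-.058*X
print("C",C,"yaw",np.degrees(np.arctan2(X[1],X[0])),"axis",A)
# plate near corners check
print("disc",W(310,415,.062))
# white line, both views
def white(S,z):
    p=proj(S,np.array([A[0],A[1],z])); 
    x,y=int(round(p[0])),int(round(p[1])); w=S["frame"][y-14:y+15,x-14:x+15].min(2).astype(float)
    return p,x,y,w
for S,n in((s,"top"),(t,"side")):
    p,x,y,w=white(S,.087)
    h=w[6:23,6:23]; print(n,p,"patch origin",x-8,y-8); print(h.astype(int))
for a,b in(((318,407),(278,398)),):
    P,Q=W(*a,.087),W(*b,.087); print("line",P,Q,"ang",np.degrees(np.arctan2(*(Q-P)[1::-1])),np.linalg.norm(Q-A))
E
```

```text
[ 0.7078 -0.1372  0.055 ]
[ 0.7428 -0.2546  0.055 ]
[ 0.5697 -0.3052  0.055 ]
[ 0.5349 -0.1875  0.055 ]
sides [np.float64(0.1225), np.float64(0.1803), np.float64(0.1227), np.float64(0.18)]
C [ 0.63883602 -0.22111001  0.055     ] yaw 16.260239518110655 axis [ 0.58315603 -0.23735004  0.055     ]
disc [ 0.58262101 -0.23635008  0.062     ]
top [386.99951132 211.03459713] patch origin 379 203
[[ 85  84  82  80  79  78  77  71  55  68  83  80  78  81  84  84  84]
 [ 81  76  69  56  58  51  48  64  74  76  80  74  60  71  84  84  84]
 [ 62  43  39  26  29  28  27  31  37  46  66  63  28  61  84  83  84]
 [ 25  28  25  28  26  25  24  25  25  24  42  53  51  68  83  83  82]
 [ 26  24  26  24  26  25  25  25  26  25  24  43  69  84  80  77  80]
 [ 16  21  23  23  24  22  21  24  23  24  23  25  55  80  72  54  71]
 [ 73  80  68  61  42  34  29  20  20  21  22  23  32  62  63  31  63]
 [107 119 110 108  99  95  75  27  25  24  21  19  19  41  47  36  67]
 [ 48  76  96 108 123 123  99  23  23  24  23  23  24  24  21  22  55]
 [ 15  19  19  20  35  43  33  23  24  24  25  22  23  23  22  21  50]
[... 1181 characters left out ...]
6  99 102]
 [  6  17  17  15  18  14  21  25  22  29  30  28  28  26  16  12  30]
 [ 13  12  16  22  22  18  20  17  17  25  28  29  27  30  29  24  24]
 [ 14  14  16  22  11  18  14  15  15  20  22  12  26  26  31  23  32]
 [ 17  18  19  16  15  23  17  15  17  19  12  20  20  15  21  26  28]
 [ 18  23  11  14  23  19  12  15  19  20  18  16  16  17  13  20  17]
 [ 18  10  24  17  22  13  17  16  14  14  20  12  15  21  18  19  13]
 [ 19  22  16  19  18  23  24   8  22  19  16  18  18  14  22  20  13]
 [ 11  19  15  19  14  18  15  12  17  15  17  20  15  15  15  17  19]]
line [ 0.58333426 -0.23341637  0.087     ] [ 0.58751    -0.21656876  0.087     ] ang 76.07956211541452 0.038403367431702
```

```bash
cat >> h.py <<'E'
def shift(p):  # world target TCP -> tool cm ; plus present tool x yaw
    st=r.get_state(); w,x,y,z=st["ee_rot"]; T=R.from_quat([x,y,z,w])
    X=T.as_matrix()
    print("t",st["time_s"],"shift cm",(T.inv().apply(np.array(p)-st["tool_pos"])*100).round(2),"yawx",np.degrees(np.arctan2(X[1,0],X[0,0])).round(2),"z",X[:,2].round(3),"q",st["qpos"].round(2))
def bar(s,A,thr):
    p=proj(s,np.array([*A,.087])); x,y=p.round().astype(int)
    w=s["frame"].min(2).astype(float); m=np.zeros_like(w); cv2.circle(m,(x,y),10,1,-1)
    v,u=np.nonzero((w*m>thr)); P=np.array([onplane(s,a,b,.087)[:2] for a,b in zip(u,v)]); k=w[v,u]-thr/2
    c=(P*k[:,None]).sum(0)/k.sum(); _,_,D=np.linalg.svd((P-c)*k[:,None]**.5); d=D[0]*np.sign(D[0]@(c-A))
    print(len(u),"c",c,"pca",np.degrees(np.arctan2(d[1],d[0])),"axis-c",np.degrees(np.arctan2(*(c-A)[::-1])),"r",np.linalg.norm(c-A))
E
python3 - <<'E'
from h import *
A=np.array([.583,-.237])
bar(r.snapshot("top"),A,90); bar(r.snapshot("side"),A,120)
shift([*A,.35]); print(r.tip_extent)
E
```

```text
11 c [ 0.58476127 -0.22562143] pca 80.30882558820119 axis-c 81.20108859692893 r 0.011514078175471038
10 c [ 0.58786221 -0.22535279] pca 80.27088010611088 axis-c 67.34156321748638 r 0.012621351444046129
t 0.4 shift cm [62.93 63.7   5.48] yawx -21.02 z [-0. -0. -1.] q [ 1.46  0.38  0.01 -0.   -1.19 -0.26]
0.1734
```

move_arm:
  moves:
    - [[63,63.7,5.5],[0,0,80],0.45]
    - [[63,63.7,5.5],[0,0,80],0.45]
    - [[63,63.7,5.5],[0,0,80],0.45]
    - [[63,63.7,5.5],[0,0,80],0.45]
    - [[63,63.7,5.5],[0,0,80],0.45]
    - [[63,63.7,5.5],[0,0,80],0.45]
    - [[63,63.7,5.5],[0,0,80],0.45]
    - [[63,63.7,5.5],[0,0,80],0.45]

```text
time_s: 1.4
tool_pos: [0.4248, 0.1245, 0.3745]
ee_rot: [0.001, -0.635, 0.773, -0.0]
force: [0.5, 0.7, 0.1]
opening: 0.447
grasp_force: 0.0
```

```bash
python3 -c "
from h import *
shift([.583,-.237,.35])"
```

```text
t 1.4 shift cm [ 32.4  -22.52   2.44] yawx -101.17 z [ 0.001  0.001 -1.   ] q [ 0.65  0.1  -0.46  0.   -1.01 -0.85]
```

move_arm:
  moves:
    - [[32.4,-22.5,2.4],[0,0,0],0.45]
    - [[32.4,-22.5,2.4],[0,0,0],0.45]
    - [[32.4,-22.5,2.4],[0,0,0],0.45]
    - [[32.4,-22.5,2.4],[0,0,0],0.45]
    - [[32.4,-22.5,2.4],[0,0,0],0.45]
    - [[32.4,-22.5,2.4],[0,0,0],0.45]
    - [[32.4,-22.5,2.4],[0,0,0],0.45]
    - [[32.4,-22.5,2.4],[0,0,0],0.45]

```text
time_s: 2.4
tool_pos: [0.5834, -0.2356, 0.3492]
ee_rot: [-0.0, -0.635, 0.772, 0.001]
force: [-0.5, 0.5, 0.1]
opening: 0.453
grasp_force: 0.0
```

```bash
python3 - <<'E'
from h import *
shift([.583,-.237,.239])
t=r.snapshot("side"); cv2.imwrite("pics/s1.png",cv2.resize(t["frame"][130:290,310:450],None,fx=3.6,fy=3.6))
E
```

```text
t 2.4 shift cm [ 0.14  0.   11.02] yawx -101.14 z [-0.001  0.    -1.   ] q [-0.13  0.43 -0.06 -0.   -1.08 -0.07]
```

View pics/s1.png

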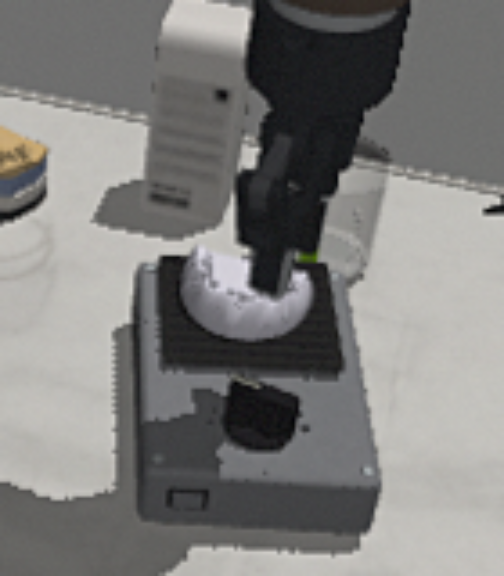

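The crop shows the closed-in fingers above the vibrator, about 11 cm up, with the knob at (262,415) and the path clear. Descending now.

move_arm:
  moves:
    - [[0.1,0,4],[0,0,0],0.45]
    - [[0.1,0,8],[0,0,0],0.45]
    - [[0.1,0,9.5],[0,0,0],0.45]
    - [[0.1,0,10.5],[0,0,0],0.45]
    - [[0.1,0,10.9],[0,0,0],0.45]
    - [[0.1,0,10.9],[0,0,0],0.45]

```text
time_s: 3.2
tool_pos: [0.5835, -0.2356, 0.242]
ee_rot: [0.0, -0.636, 0.772, -0.001]
force: [0.0, 0.1, -0.1]
opening: 0.45
grasp_force: 0.0
```

```bash
python3 - <<'E'
from h import *
shift([.583,-.237,.239])
t=r.snapshot("side"); cv2.imwrite("pics/s2.png",cv2.resize(t["frame"][190:280,330:430],None,fx=6,fy=6,interpolation=cv2.INTER_CUBIC))
E
```

```text
t 3.2 shift cm [0.15 0.02 0.3 ] yawx -101.0 z [ 0.002 -0.    -1.   ] q [-0.13  0.54 -0.18  0.   -0.85 -0.07]
```

View pics/s2.png

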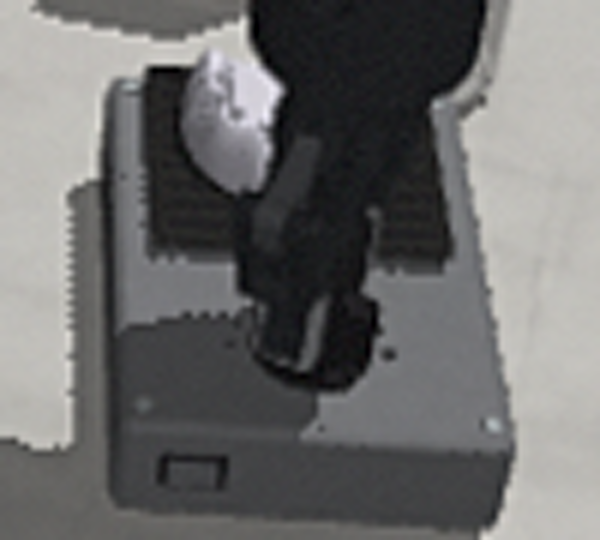

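The near finger straddles the bar at about (310,340), and nothing is touching. I'll close the fingers.

move_arm:
  moves:
    - [[0.1,0,0.2],[0,0,0],0.45]
    - [[0.1,0,0.2],[0,0,0],0.25]
    - [[0.1,0,0.2],[0,0,0],0.1]
    - [[0.1,0,0.2],[0,0,0],0.05]
    - [[0.1,0,0.2],[0,0,0],0]
    - [[0.1,0,0.2],[0,0,0],0]
    - [[0.1,0,0.2],[0,0,0],0]
  force: 45

```text
time_s: 4.12
tool_pos: [0.5829, -0.2367, 0.2394]
ee_rot: [-0.0, -0.636, 0.772, 0.0]
force: [-2.4, 0.6, 4.8]
opening: 0.123
grasp_force: 45.6
```

The fingers stopped on the bar at about 12 mm, with low side force. Turning 75° clockwise, which is positive about tool z.

move_arm:
  moves:
    - [[0,0,0],[0,0,10],0]
    - [[0,0,0],[0,0,20],0]
    - [[0,0,0],[0,0,30],0]
    - [[0,0,0],[0,0,40],0]
    - [[0,0,0],[0,0,50],0]
    - [[0,0,0],[0,0,60],0]
    - [[0,0,0],[0,0,70],0]
    - [[0,0,0],[0,0,75],0]

```text
time_s: 5.12
tool_pos: [0.5834, -0.2374, 0.2394]
ee_rot: [0.001, -0.033, 0.999, -0.001]
force: [-0.2, -3.7, 1.9]
opening: 0.132
grasp_force: 45.3
```

move_arm:
  moves:
    - [[0,0,0],[0,0,0],0]
    - [[0,0,0],[0,0,0],0]

```text
time_s: 5.38
tool_pos: [0.5834, -0.2374, 0.2394]
ee_rot: [0.001, -0.036, 0.999, -0.001]
force: [0.1, -5.3, 1.4]
opening: 0.128
grasp_force: 45.3
```

```bash
python3 -c "
from h import *
shift([.583,-.237,.239])"
```

```text
t 5.375 shift cm [0.04 0.05 0.04] yawx -175.93 z [ 0.002 -0.001 -1.   ] q [-0.13  0.55 -0.18  0.   -0.84 -1.37]
```

Release the knob, rise, and move back so the top view is clear.

move_arm:
  moves:
    - [[0,0,0],[0,0,0],0.2]
    - [[0,0,0],[0,0,0],0.4]
    - [[0,0,0],[0,0,0],0.4]
    - [[0,0,0],[0,0,0],0.4]
    - [[0,0,-3],[0,0,0],0.4]
    - [[0,0,-8],[0,0,0],0.4]
    - [[0,0,-14],[0,0,0],0.4]
    - [[0,0,-14],[0,0,0],0.4]

```text
time_s: 6.38
tool_pos: [0.5839, -0.2369, 0.3857]
ee_rot: [0.006, -0.035, 0.999, -0.002]
force: [0.2, 0.2, 0.4]
opening: 0.405
grasp_force: 0.0
```

```bash
python3 -c "
from h import *
shift([.43,.1,.4])"
```

```text
t 6.375 shift cm [12.96 34.68 -1.73] yawx -175.95 z [ 0.013 -0.003 -1.   ] q [-0.13  0.4  -0.01  0.   -1.14 -1.37]
```

move_arm:
  moves:
    - [[13,34.7,-2],[0,0,0],0.4]
    - [[13,34.7,-2],[0,0,0],0.4]
    - [[13,34.7,-2],[0,0,0],0.4]
    - [[13,34.7,-2],[0,0,0],0.4]
    - [[13,34.7,-2],[0,0,0],0.4]
    - [[13,34.7,-2],[0,0,0],0.4]
    - [[13,34.7,-2],[0,0,0],0.4]
    - [[13,34.7,-2],[0,0,0],0.4]

```text
time_s: 7.38
tool_pos: [0.429, 0.1006, 0.3987]
ee_rot: [-0.0, -0.035, 0.999, -0.0]
force: [-0.4, -0.9, -1.0]
opening: 0.398
grasp_force: 0.0
```

```bash
python3 - <<'E'
from h import *
s=r.snapshot("top"); t=r.snapshot("side"); A=np.array([.583,-.237])
bar(s,A,90); bar(t,A,120)
c=cv2.resize(s["frame"][140:245,330:420],None,fx=5.7,fy=5.7,interpolation=cv2.INTER_CUBIC)
cv2.imwrite("pics/z2.png",np.clip(c*1.5,0,255).astype(np.uint8))
E
```

```text
14 c [ 0.59568941 -0.23615416] pca 7.887251824330686 axis-c 3.8135160831598363 r 0.012717564650657608
18 c [ 0.59440892 -0.23648705] pca -33.99416012634669 axis-c 2.5742852039521282 r 0.011420442622985335
```

View pics/z2.png

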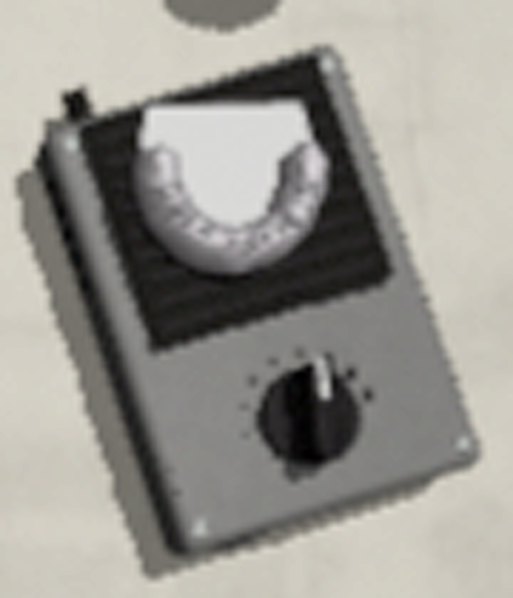

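The picture shows the impression unmoved on the plate. The pointer now stands at about 4° in world, with its tip at (320,357). Allowing for parallax that is the fifth dot, up from the second at about 79°, so three clicks.

```bash
python3 -c "
from workcell import r
print(r.finish_job())"
```

```text
the job is handed in; nothing more can be done
None
```

I turned the vibrator knob up three clicks (75° clockwise) and let go. The final top view shows its pointer on the third stop up and the impression still lying on the plate; the arm never went to the wax heater, and the job is handed in at about 7.5 s.

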